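Clear the hump mould and hold the angle gauge on its index

TASK

Take the scraper block and wipe the three loose clay chips off the rounded top of the hump mould, then set the scraper down on the bench. Pick up the angle gauge by the grip on its top and stand it level on the crown of the mould, base square across the ridge, then gently rock it over the curve until its swinging pointer comes to rest on the index tab. Finish while holding it there, still gripped and still resting on the plaster, so that I can mark the line; leave everything else on the bench alone.

Things in the scene. Friction and masses are not known exactly. Their poses are not given: they have to be found in the camera images.
- mould: White plaster hump mould fixed to the bench between two 20 mm high wooden stops at its ends: 140 long (x), 90 wide (y), 70 high on the ridge. Its top is a rounded hump: an arc of radius 80 across y (rasped in flats about 10 wide), ridge along x, dropping to 57 high at the long edges, below which the sides are upright. The stops reach 93 mm from the middle along x and are 110 wide. Origin: centre of the underside, on the bench; z up.
- mould_crown (a point): Top of the mould: the middle of its ridge, 70 mm above the bench; axes as the mould's.
- mould_axis (a point): Centre line of the crown's arc at mid-length: 80 mm below the ridge (10 mm below the bench top). When the gauge's base lies on the crown this line is 80 mm from the base plane.
- scraper: Scraper block standing on the bench, 0.16 kg: a steel-shod wooden foot 110 long (x) x 20 thick (y) x 30 high, on it a wooden grip 85 long x 24 thick, up to 68 high. Wipes with the lower long edge of the foot. Origin: centre of the underside.
- scraper_grip (a point): Middle of the scraper's grip, 50 mm above its underside; take it across its 24 mm thickness (y).
- gauge: Pendulum angle gauge standing on the bench, about 0.38 kg, 132 high: flat base bar 110 long (y) x 30 wide (x) x 12 high, above it an upright round dial housing 84 across and 20 thick, with the same white dial on both broad faces (facing +x and -x), on top a grip lug. Dial pivot 54 mm above the underside. Origin: centre of the underside of the base; y along the base, z up through the lug.
- gauge_grip (a point): Middle of the grip lug (24 thick in x, 40 wide in y, from 92 to 132 mm above the underside), 113 mm above the underside of the base; take it across its 24 mm thickness (x).
- pointer (a joint): Angle in rad of the black pointer that swings freely on the dial pivot, about the gauge's x axis: 0 when it points straight down at the base, positive when its lower tip swings towards the gauge's +y. It always hangs plumb: the gauge's top leaning by an angle towards its own +y makes it read that angle. It swings at about 1.7 Hz and takes 2 to 3 s to settle.
- index (a joint): Angle in rad at which the steel index tab (5 mm wide) is clamped on the dial's rim, same zero and sense as the pointer; between 0.18 and 0.36. Nothing moves it.
- pointer_tip (a point): Lower tip of the pointer, 31 mm from the dial pivot.
- index_mark (a point): Inner end of the index tab, 31 mm from the dial pivot: the mark for the pointer.
- chip0: Loose chip of dried grey clay, about 26 x 18 x 13 high, 10 g, lying near the ridge of the mould. Origin: centre of its underside.
- chip1: Loose chip of dried grey clay, about 26 x 18 x 13 high, 10 g, lying near the ridge of the mould. Origin: centre of its underside.
- chip2: Loose chip of dried grey clay, about 26 x 18 x 13 high, 10 g, lying near the ridge of the mould. Origin: centre of its underside.
- plate_mould: Bystander: round plaster plate mould, 150 across, 51 high (mm).
- slip_jar: Bystander: closed white jar, 72 across, 100 high (mm).
- joist_offcut: Bystander: rough timber offcut 60 x 130 x 45 high (mm).
- plaster_block: Bystander: flat-topped plaster block 65 x 90 x 55 high (not the mould) (mm).
- rib: Bystander: flat dark wooden potter's rib 80 x 52 x 7 high (mm).
- mallet: Bystander: small wooden mallet lying flat, 170 long (mm).
- water_pot: Bystander: open grey plastic cup, 84 across, 75 high (mm).
- loop_tool: Bystander: loop tool lying flat, 180 long (mm).
Mind the look-alikes: they are no part of the job. Of the things like the gauge, leave any that is purple; of the rest the larger one is meant. Leave any turquoise look-alike of the mould alone.

How it is judged:
By the outcome, as a careful person would: the job done as asked, in the order asked, and still so for the second after the job is handed in, while the arm keeps its last pose, push and grip.
It also fails if it takes over 72 s, if anything falls off the work surface, if the arm or the gripper's body presses on something with over 40 N, if the wrist force passes 120 N, or if a joint passes its speed limit or range.

ROBOT

A 6-joint arm with a two-finger parallel gripper is mounted at the origin on the work surface. World frame = base frame: x ahead of the robot, y to its left, z up, the work surface at z = 0. Lengths are in mm, angles in rad, forces in N, time in s.
With the tool pointing down it reaches from about 400 to 925 mm from the base axis. Payload 12.5 kg.
Tool frame: the origin (TCP) lies between the finger pads; the fingertips stand 11 mm ahead of it and the grasp point (between the pads) lies 8 mm behind it (env.tip_extent is the distance from the TCP to the fingertips, in mm); x points along the fingers, z is the direction in which the jaws open and shut, and the axes are right-handed (so a half turn about x gives the same grasp; the last joint's range is limited). The gripper opens to 95 mm and grips with 3 to 60 N. Pads are 20 mm wide; open, the fingers measure 119 mm over their backs; the gripper's body (75 mm by 180 mm) begins 59 mm behind the grasp point.
Start: joints at [1.077, 0.491, 1.559, -0, 1.092, -0.106], TCP at [236.33, 578.614, 225.661] pointing down, gripper open.
Joint ranges: [-3.1, 3.1], [-0.84, 2.19], [0.05, 2.79], [-1.13, 4.28], [0.06, 2.93], [-2.69, 2.69]. Speed limits (rad/s): [2.22, 2.22, 2.79, 3.14, 3.14, 3.14].

INTERFACE

Orientations are given as [roll, pitch, yaw] about the fixed x, y, z axes, in that order (R = Rz(yaw) Ry(pitch) Rx(roll)).
In Python, from cell import status, imaging, env gives the robot as it stands. The module is installed in compiled form; this text tells all that it offers.
- The arm moves only by the tool apply_moves, never from a script. Its argument "increments" is a list of rows, each a list of 5 numbers: the closure, from 0 (fully open) to 1 (shut), then the shift along the tool's x, y, z in mm, then the turn about the tool's x in degrees. A call has 1 to 10 rows; each row shifts and turns the commanded pose from where the row before left it, along the tool's axes as they then stand; what a row does not reach is not made up. A row lasts 1/10 s, in which the tool goes at most 50 mm and 8.59 degrees, less where a joint would pass 70% of its speed; a pose out of reach is approached as far as the arm can. A call with a gripper value outside its range is refused whole. The fingers move at their own pace and stop on an object; the grip force is fixed at half the most. Time passes only in rows, so rows that do not move let the fingers close. It gives the time, the measured TCP pose, the force and the opening at its end, in the units of the state.
- status.state(): the state, without advancing time (a new reading comes with each control period).
- imaging.read_camera(name): name is "scene" or "top" or "wrist"; returns a dict with "pixels" (384x512x3 uint8, red, green, blue), "fovy" (degrees; the focal length in pixels is half the picture's height over the tangent of half this angle, whatever the lens; pixels are square), "cx", "cy" (the principal point, pixels), "R" (3x3) and "t" (3): a world point X has camera coordinates R X + t. Camera axes: x right, y down, z forward; pixel columns grow to the right and rows downward; lengths in mm; the calibration is good to about 2 mm. A picture is of the moment at which its call begins. There is no depth.
- env.job_done(): hands the job in, once; it reports no verdict.
The state is a dict: "t": time; "joints": joint angles; "qvel": joint speeds; "tau": joint torques, N m; "eef_pos": TCP position; "tcp_rot": TCP orientation; "ft_force": force on the tool from outside, world axes, zero at the start; "moment": the same for the moment, N m; "opening": opening from 0.0 (shut) to 1.0 (fully open).
Only numpy, scipy, OpenCV 4.12 (cv2) and the standard library are available. Lean on these libraries where they do the work, as an engineer would, in place of code of your own. Each camera call takes 0.05 s, during which the arm holds its last target. There are 200 camera calls.

## Working session

There is one attempt and no reset: what is moved stays moved. The work goes in short steps, Python scripts to look and compute and a tool call to move; the robot and the scene stay as the last step left them, time stands still between calls to the robot, and variables do not carry over. Pictures are saved under pics/ and viewed, about 8 in all and at most 12, crops included, and the job is handed in when it is done.

Besides the shell and the picture viewer there is one more tool, called after "Call:" as name([rows], argument=value, ...), one row to a line, values as JSON. apply_moves: Moves the arm, as the interface text tells. Its arguments: {"type":"object","properties":{"increments":{"type":"array"}},"required":["increments"]}

```bash
mkdir -p pics; cat > h.py <<'E'
import numpy as np, cv2, json, pickle
from scipy.spatial.transform import Rotation as Ro
def grab(name):
    from cell import imaging
    d=imaging.read_camera(name); pickle.dump(d,open(f'{name}.pkl','wb')); return d
def load(name): return pickle.load(open(f'{name}.pkl','rb'))
def f(d): return 192/np.tan(np.radians(d['fovy'])/2)
def unproj(d,u,v,z):
    R=np.array(d['R']);t=np.array(d['t']);r=R.T@np.array([(u-d['cx'])/f(d),(v-d['cy'])/f(d),1]);c=-R.T@t
    return (c+r*(z-c[2])/r[2]).round(1)
def proj(d,X):
    p=np.array(d['R'])@np.array(X,float)+np.array(d['t']);return np.array([d['cx']+f(d)*p[0]/p[2],d['cy']+f(d)*p[1]/p[2]]).round(1)
def save(d,fn,box=None,k=1.5):
    im=d['pixels']
    if box: im=im[box[1]:box[3],box[0]:box[2]]
    cv2.imwrite('pics/'+fn,cv2.resize(np.ascontiguousarray(im[:,:,::-1]),None,fx=k,fy=k,interpolation=cv2.INTER_CUBIC))
E
python3 - <<'E'
from h import *
from cell import status
print(status.state())
for n in ['scene','top','wrist']:
    d=grab(n);save(d,n+'0.png');print(n,d['fovy'],d['cx'],d['cy'],(-np.array(d['R']).T@d['t']).round(0), np.array(d['R']).round(2).tolist())
E
```

```text
{'t': 0.0, 'joints': array([ 1.07740431e+00,  4.91568880e-01,  1.55946895e+00, -1.39027040e-05,
        1.09165571e+00, -1.05613526e-01]), 'qvel': array([-0.00091818, -0.00114253,  0.00063198, -0.00091627,  0.00100159,
        0.00012696]), 'tau': array([-1.90849998e-03, -6.12639213e+01, -2.58175832e+01,  6.91884826e-02,
        4.82149317e-02, -1.60582217e-04]), 'eef_pos': array([236.21327911, 578.39516332, 225.04922617]), 'tcp_rot': array([ 3.04717883,  1.56969537, -2.05298222]), 'ft_force': array([ 0.2495912 , -0.02152497, -0.57117225]), 'moment': array([ 0.00623356,  0.00796876, -0.06023698]), 'opening': 1.0019067725390252}
scene 47.223545032742564 238.10482594308877 191.43515984972473 [1191.  536.  835.] [[-0.67, 0.74, 0.01], [0.47, 0.43, -0.77], [-0.58, -0.51, -0.63]]
top 42.86429607423921 256.0447496172316 193.81464444832818 [ 287.  -72. 1574.] [[0.01, -1.0, -0.01], [-0.99, -0.01, -0.15], [0.15, 0.01, -0.99]]
wrist 66.49997000885871 250.3003889766023 185.8060496355687 [169. 606. 384.] [[0.38, 0.93, 0.0], [0.89, -0.37, 0.26], [0.24, -0.1, -0.97]]
```

View pics/scene0.png

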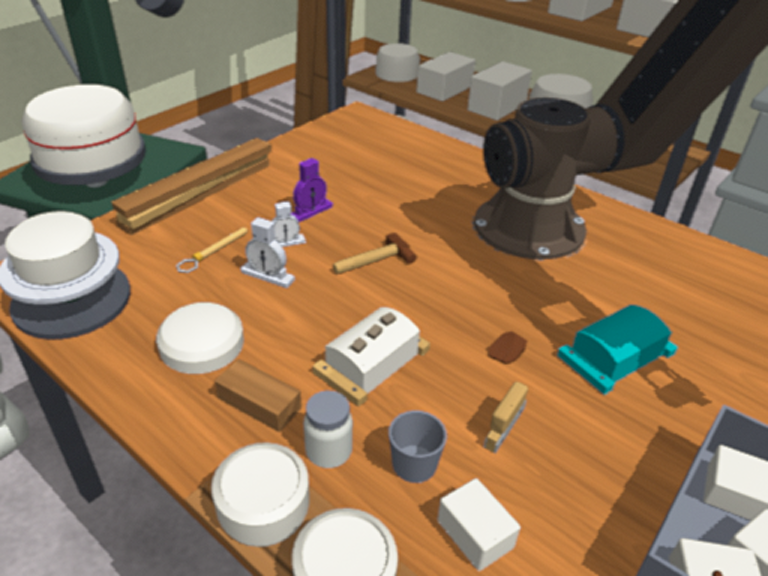

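View pics/top0.png

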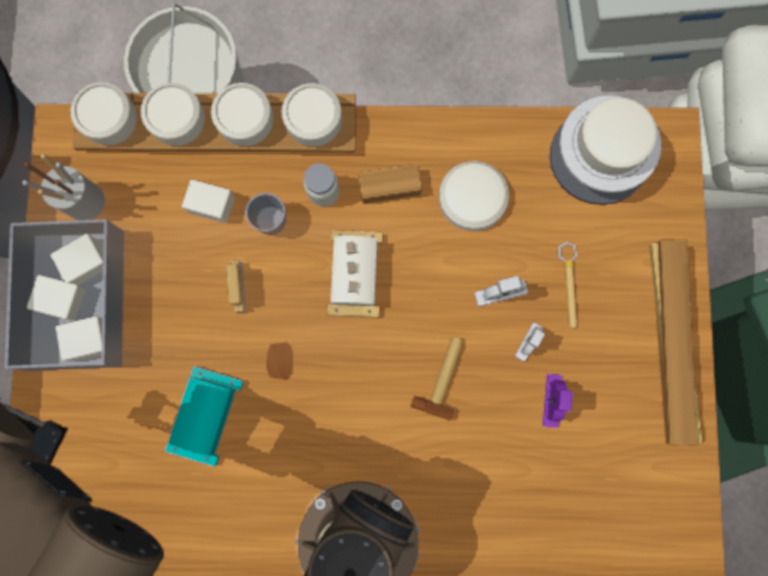

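The scene view (1.5x) shows three gauges: purple at (312,190), small white at (286,225) and large white at (266,252). I take the large white one. There are two moulds, white with chips at (375,348) and turquoise at (620,345), and I take the white one. The scraper is at (507,415), the only one of its kind. In the top view they are at: gauge (500,291), small white (530,342), purple (556,400), mould (355,272), scraper (235,287).

```bash
python3 - <<'E'
from h import *
d=load('top')
def P(n,u,v,z): print(n,unproj(d,u/1.5,v/1.5,z))
P('scr end1',234,263,68);P('scr end2',238,306,68)
for n,u,v in [('m TL',334,238),('m TR',376,238),('m BR',376,306),('m BL',332,304)]: P(n,u,v,57)
P('stop top L',332,234,20);P('stop top R',382,237,20);P('stop bot L',329,311,20);P('stop bot R',379,312,20)
for u,v in [(350,247),(352,267),(353,287)]: P('chip',u,v,83)
P('gauge base l',477,298,12);P('gauge base r',526,290,12);P('lug',511,284,132)
s=load('scene');w=load('wrist')
a=s['pixels'][125:200,150:215];b=w['pixels']
h=cv2.resize(np.ascontiguousarray(a),(390,450),interpolation=cv2.INTER_CUBIC)
b=cv2.resize(np.ascontiguousarray(b),(400,300)); 
c=np.full((450,800,3),80,np.uint8);c[:,:390]=h;c[:300,395:795]=b
cv2.imwrite('pics/crop1.png',c[:,:,::-1])
E
```

```text
scr end1 [571.3 264.9  68. ]
scr end2 [480.7 252.6  68. ]
m TL [629.4  57.5  57. ]
m TR [630.3 -31.4  57. ]
m BR [485.3 -33.5  57. ]
m BL [488.5  58.4  57. ]
stop top L [646.6  65.2  20. ]
stop top R [641.  -43.3  20. ]
stop bot L [478.3  67.7  20. ]
stop bot R [477.3 -39.1  20. ]
chip [604.8  21.6  83. ]
chip [562.6  16.6  83. ]
chip [520.8  13.8  83. ]
gauge base l [ 511.  -248.9   12. ]
gauge base r [ 529.5 -354.1   12. ]
lug [ 522.6 -302.9  132. ]
```

View pics/crop1.png

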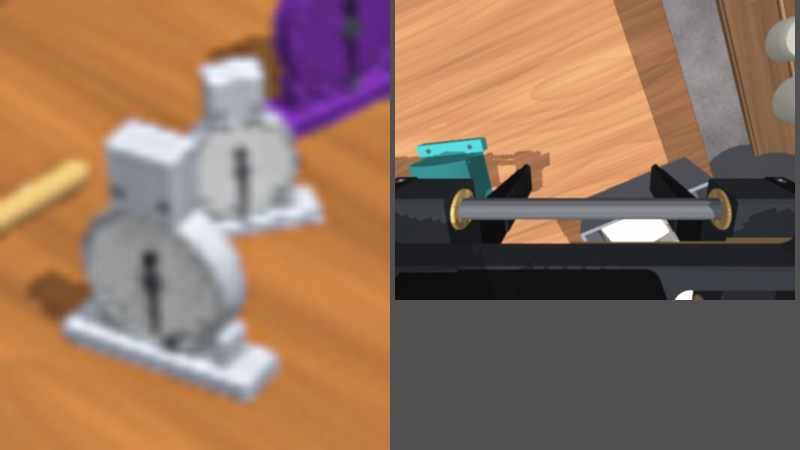

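Close crop: the front one is the large white gauge. Its pointer hangs from (150,258) and the index tab is at about (172,343), on the world +y side, so the gauge's +y is about world +y.

```bash
cat >> h.py <<'E'
def tool():
    from cell import status
    s=status.state(); return s, np.array(s['eef_pos']), Ro.from_euler('xyz',s['tcp_rot']).as_matrix()
def plan(target,yaw=None):
    """tool z direction heading 'yaw' (deg, mod 180): turn about tool x, then shift in turned tool axes"""
    s,p,R=tool(); z=R[:,2]; cur=np.degrees(np.arctan2(z[1],z[0])); turn=0
    if yaw is not None:
        turn=-((yaw-cur+90)%180-90)   # tool x is down: +turn lowers heading
    R2=R@Ro.from_euler('x',turn,degrees=True).as_matrix()
    print('cur',p.round(1),'zhead',round(cur,2),'tilt',R[:,0].round(3),'turn',round(turn,2),'j6',s['joints'][5].round(3),'shift after turn',(R2.T@(np.array(target)-p)).round(2),'F',np.round(s['ft_force'],1),'op',round(s['opening'],3),'t',round(s['t'],2))
E
python3 - <<'E'
from h import *
s,p,R=tool();print(R.round(3))
d=load('wrist');c=-np.array(d['R']).T@d['t'];print('cam in tool',(R.T@(c-p)).round(1),'axis in tool',(R.T@np.array(d['R'])[2]).round(3))
plan([526,258.7,230],90+7.7)
plan([560,13,230],90)
E
```

```text
[[-0.    -0.926  0.378]
 [-0.001  0.378  0.926]
 [-1.     0.    -0.001]]
cam in tool [-158.9   72.5   -0.5] axis in tool [ 0.966 -0.257  0.001]
cur [236.2 578.4 225.2] zhead 67.78 tilt [-0.    -0.001 -1.   ] turn -29.92 j6 -0.106 shift after turn [  -4.7  -244.31 -355.69] F [-0.1 -0.1 -0.4] op 0.998 t 0.15
cur [236.2 578.4 225.2] zhead 67.78 tilt [-0.    -0.001 -1.   ] turn -22.22 j6 -0.106 shift after turn [  -4.53 -323.76 -565.45] F [-0.1 -0.1 -0.4] op 0.998 t 0.15
```

Call:
apply_moves([
  [0,0,0,0,-7.5],
  [0,0,0,0,-7.5],
  [0,0,0,0,-7.5],
  [0,0,0,0,-7.42],
  [0,0,-25,-36,0],
  [0,0,-25,-36,0],
  [0,0,-25,-36,0],
  [0,0,-25,-36,0],
  [0,0,-25,-36,0],
  [0,0,-25,-36,0],
])

```text
t: 1.15
eef_pos: [414.8, 383.2, 225.6]
tcp_rot: [1.506, 1.571, -3.072]
ft_force: [-0.4, -0.3, 0.0]
opening: 0.998
```

Call:
apply_moves([
  [0,0,-24,-35,0],
  [0,0,-24,-35,0],
  [0,0,-24,-35,0],
  [0,0,-22,-34,0],
  [0,0,0,0,0],
  [0,0,0,0,0],
])

```text
t: 1.75
eef_pos: [525.8, 258.9, 225.3]
tcp_rot: [1.439, 1.57, -3.141]
ft_force: [-0.3, -0.6, -0.8]
opening: 1.001
```

```bash
python3 - <<'E'
from h import *
plan([526,258.7,230],90+7.7)
d=grab('wrist');save(d,'w1.png')
for X in [[526,258.7,68],[568,264,68],[484,253,68]]: print((proj(d,X)*1.5).round(0))
E
```

```text
cur [525.8 258.9 225.3] zhead 97.59 tilt [-0.001 -0.    -1.   ] turn -0.11 j6 -1.359 shift after turn [-4.71 -0.13 -0.21] F [-0.3 -0.6 -0.8] op 1.001 t 1.75
[375. 264.]
[375. 318.]
[375. 206.]
```

View pics/w1.png

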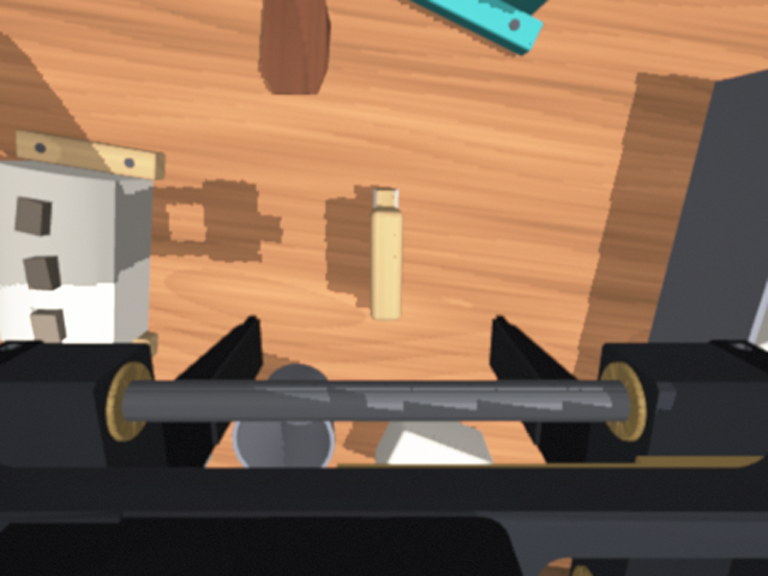

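The wrist view shows the scraper's grip top with corners (372,211), (400,209), (401,319) and (373,319) at 1.5x, slightly right of the jaws' middle. The mould is at the left with its chips at about (33,216), (42,271) and (48,324).

```bash
python3 - <<'E'
from h import *
d=load('wrist')
c=[unproj(d,u/1.5,v/1.5,68) for u,v in [(372,211),(400,209),(401,319),(373,319)]]
print(c,np.mean(c,0)); a=(c[2]+c[3]-c[0]-c[1])/2;y=np.degrees(np.arctan2(a[1],a[0]));print('len',np.hypot(*a[:2]),'yaw',y)
for u,v in [(155,180),(17,157)]: print('stop',unproj(d,u/1.5,v/1.5,20))
for u,v in [(116,180),(116,340),(0,162)]: print('mould edge57',unproj(d,u/1.5,v/1.5,57))
m=np.mean(c,0); plan([m[0],m[1],42],90+y)
E
```

```text
[array([487.8, 251.4,  68. ]), array([483.7, 271.1,  68. ]), array([566.1, 284. ,  68. ]), array([569. , 262.8,  68. ])] [526.65  267.325  68.   ]
len 82.69741531632047 yaw 8.448545049428581
stop [491.4  74.4  20. ]
stop [487.8 -34.8  20. ]
mould edge57 [491.3  64.1  57. ]
mould edge57 [617.7  61.8  57. ]
mould edge57 [489.5 -18.4  57. ]
cur [525.3 259.6 225.4] zhead 97.67 tilt [-0.001  0.    -1.   ] turn -0.78 j6 -1.359 shift after turn [183.39  -2.59   7.41] F [-0.2  0.4 -0.3] op 0.998 t 1.8
```

```bash
python3 - <<'E'
from h import *
t=load('top');s=load('scene')
# top crop x 140..270,y145..220 at 6x -> 780x... ; scene crop
a=np.ascontiguousarray(t['pixels'][150:215,140:265]);a=cv2.resize(a,None,fx=5,fy=5,interpolation=cv2.INTER_CUBIC)
b=np.ascontiguousarray(s['pixels'][200:302,205:360]);b=cv2.resize(b,None,fx=2.6,fy=2.6,interpolation=cv2.INTER_CUBIC)
c=np.zeros((a.shape[0]+b.shape[0],max(a.shape[1],b.shape[1]),3),np.uint8);c[:a.shape[0],:a.shape[1]]=a;c[a.shape[0]:,:b.shape[1]]=b
print(a.shape,b.shape);cv2.imwrite('pics/crop2.png',c[:,:,::-1])
E
```

```text
(325, 625, 3) (265, 403, 3)
```

View pics/crop2.png

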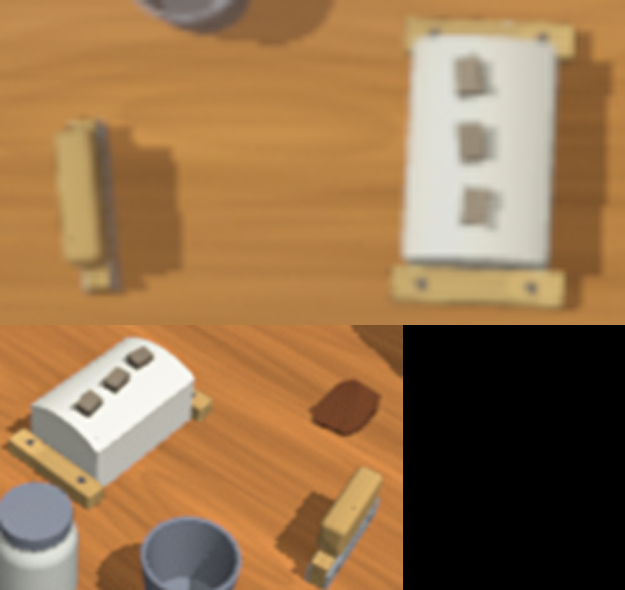

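Top crop (5x): scraper grip top with corners about (57,124), (91,120), (99,262) and (66,262). The mould's stop holes are at (433,35), (543,38), (421,285) and (531,289). The top edges' corners are (413,40), (556,40), (548,264) and (403,262).

```bash
python3 - <<'E'
from h import *
d=load('top');U=lambda u,v,z:unproj(d,140+u/5,150+v/5,z)
c=np.array([U(*p,68) for p in [(57,124),(91,120),(99,262),(66,262)]]);print('grip',c.mean(0),np.degrees(np.arctan2(*((c[0]+c[1]-c[2]-c[3])[[1,0]]))))
h=np.array([U(*p,20) for p in [(433,35),(543,38),(531,289),(421,285)]]);print('holes',h.tolist(),h.mean(0),np.degrees(np.arctan2(*((h[0]+h[1]-h[2]-h[3])[[1,0]]))))
e=np.array([U(*p,57) for p in [(413,40),(556,40),(548,264),(403,262)]]);print('edges',e.tolist(),e.mean(0),np.degrees(np.arctan2(*((e[0]+e[1]-e[2]-e[3])[[1,0]]))))
for u,v in [(469,76),(471,142),(477,206)]: print('chip',U(u,v,83))
s=load('scene');S=lambda u,v,z:unproj(s,205+u/2.6,200+(v-325)/2.6,z)
# grip top corners in scene
g=np.array([S(*p,68) for p in [(362,467),(382,476),(343,528),(322,520)]]);print('scene grip',g.tolist(),g.mean(0))
print('scene stop holes',S(30,442,20),S(81,479,20))
w=load('wrist');print('wrist holes',unproj(w,40/1.5,148/1.5,20),unproj(w,129/1.5,163/1.5,20))
E
```

```text
grip [529.9   264.175  68.   ] 5.896212507758291
holes [[643.4, 48.0, 20.0], [642.1, -23.6, 20.0], [477.7, -18.4, 20.0], [479.5, 52.1, 20.0]] [560.675  14.525  20.   ] -1.6226265225236594
edges [[631.6, 57.8, 57.0], [632.5, -33.0, 57.0], [489.1, -30.1, 57.0], [489.3, 60.8, 57.0]] [560.625  13.875  57.   ] -1.183048850550257
chip [603.1  20.1  83. ]
chip [561.4  18.1  83. ]
chip [521.2  13.6  83. ]
scene grip [[495.4, 256.9, 68.0], [492.7, 275.9, 68.0], [567.5, 281.9, 68.0], [572.1, 263.8, 68.0]] [531.925 269.625  68.   ]
scene stop holes [643.2 -18.7  20. ] [645.2  50.4  20. ]
wrist holes [478.4 -16.2  20. ] [480.7  53.7  20. ]
```

```bash
python3 - <<'E'
from h import *
plan([528.5,267,43],98)
E
```

```text
cur [525.3 259.6 225.4] zhead 97.67 tilt [-0.001  0.    -1.   ] turn -0.33 j6 -1.359 shift after turn [182.39  -4.32   6.85] F [-0.2  0.4 -0.3] op 0.998 t 1.8
```

Call:
apply_moves([
  [0,0,-4.3,6.9,0],
  [0,35,0,0,0],
  [0,35,0,0,0],
  [0,35,0,0,0],
  [0,30,0,0,0],
  [0,25,0,0,0],
  [0,15,0,0,0],
  [0,7.4,0,0,0],
  [0,0,0,0,0],
  [0,0,0,0,0],
])

```text
t: 2.8
eef_pos: [529.2, 267.7, 43.9]
tcp_rot: [-1.259, 1.57, 0.447]
ft_force: [0.6, 0.1, 0.2]
opening: 1.001
```

Call:
apply_moves([
  [1,0,0,0,0],
  [1,0,0,0,0],
  [1,0,0,0,0],
  [1,0,0,0,0],
  [1,0,0,0,0],
  [1,0,0,0,0],
  [1,0,0,0,0],
  [1,0,0,0,0],
])

```text
t: 3.6
eef_pos: [529.1, 266.9, 43.2]
tcp_rot: [-0.317, 1.571, 1.388]
ft_force: [-0.0, -0.5, 1.1]
opening: 0.385
```

Call:
apply_moves([
  [1,0,0,0,0],
  [1,0,0,0,0],
  [1,0,0,0,0],
  [1,0,0,0,0],
  [1,0,0,0,0],
])

```text
t: 4.1
eef_pos: [529.0, 267.0, 43.2]
tcp_rot: [-0.161, 1.571, 1.544]
ft_force: [-0.1, 0.5, -0.2]
opening: 0.25
```

```bash
python3 - <<'E'
from h import *
# approach: start of wipe, mould frame (-1.7deg) y=+75, above
m=np.array([561.5,15.5]);a=np.radians(-1.7);ex=np.array([np.cos(a),np.sin(a)]);ey=np.array([-np.sin(a),np.cos(a)])
q=m+75*ey;print(q);plan([q[0],q[1],150],88.3)
E
```

```text
[563.72496831  90.46698951]
cur [529.  267.   43.2] zhead 97.7 tilt [ 0.  0. -1.] turn 9.4 j6 -1.349 shift after turn [-106.79  -39.91 -175.37] F [-0.1  0.5 -0.2] op 0.25 t 4.1
```

Call:
apply_moves([
  [1,-36,0,0,4.7],
  [1,-36,0,0,4.7],
  [1,-36,0,0,0],
  [1,0,-6.7,-31.3,0],
  [1,0,-6.7,-31.3,0],
  [1,0,-6.7,-31.3,0],
  [1,0,-6.7,-31.3,0],
  [1,0,-6.6,-31.3,0],
  [1,0,-6.5,-31.5,0],
  [1,0,0,0,0],
])

```text
t: 5.1
eef_pos: [563.8, 74.8, 151.1]
tcp_rot: [-3.027, 1.57, -1.489]
ft_force: [-0.1, -0.0, -1.5]
opening: 0.25
```

```bash
python3 - <<'E'
from h import *
m=np.array([561.5,15.5]);a=np.radians(-1.7);ex=np.array([np.cos(a),np.sin(a)]);ey=np.array([-np.sin(a),np.cos(a)])
q=m+62*ey+1*ex;plan([q[0],q[1],102],88.3)
arc=lambda y:np.sqrt(6400-np.minimum(abs(y),45)**2)-10
print([(yc,round(43.2+1.5+max(arc(abs(yc)-10) if abs(yc)>10 else 70,57),1)) for yc in range(62,-74,-6)])
d=grab('wrist');save(d,'w2.png')
E
```

```text
cur [563.8  74.8 151.1] zhead 88.13 tilt [ 0. -0. -1.] turn -0.17 j6 -1.522 shift after turn [49.13 -0.43  2.65] F [-0.1 -0.  -1.5] op 0.25 t 5.1
[(62, 101.7), (56, 101.7), (50, np.float64(104.0)), (44, np.float64(107.1)), (38, np.float64(109.6)), (32, np.float64(111.6)), (26, np.float64(113.1)), (20, np.float64(114.1)), (14, np.float64(114.6)), (8, 114.7), (2, 114.7), (-4, 114.7), (-10, 114.7), (-16, np.float64(114.5)), (-22, np.float64(113.8)), (-28, np.float64(112.6)), (-34, np.float64(111.0)), (-40, np.float64(108.9)), (-46, np.float64(106.1)), (-52, np.float64(102.8)), (-58, 101.7), (-64, 101.7), (-70, 101.7)]
```

View pics/w2.png

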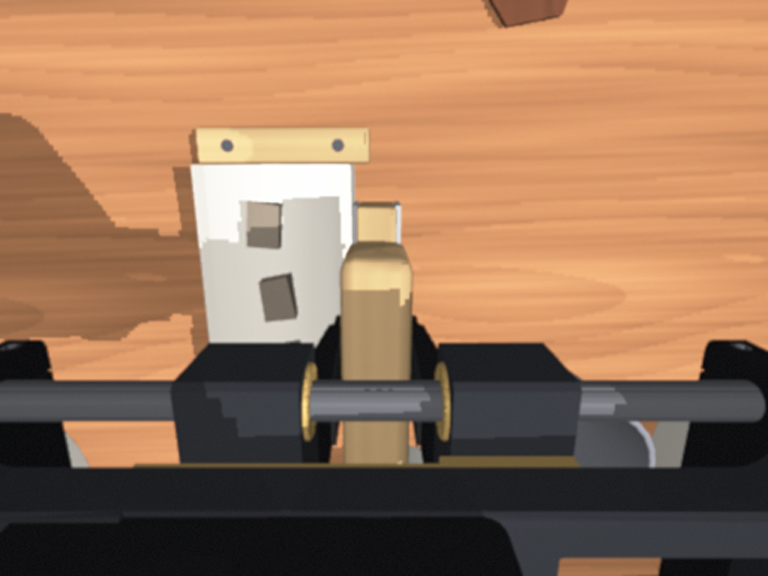

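The wrist view shows the scraper held parallel to the mould. The near stop's holes are at (226,145) and (338,145), the foot's near end at (378,204), and the chips at (264,225) and (278,297).

```bash
python3 - <<'E'
from h import *
d=load('wrist');U=lambda u,v,z:unproj(d,u/1.5,v/1.5,z)
print('foot end',U(357,204,138),U(398,204,138),'holes',U(226,145,20),U(338,145,20),'mould edge end',U(192,165,57),U(353,163,57))
print('chip near edge',U(250,202,82),U(281,205,82))
E
```

```text
foot end [506.8  69.4 138. ] [507.3  85.3 138. ] holes [477.9 -16.9  20. ] [480.2  53.8  20. ] mould edge end [489.6 -25.2  57. ] [491.4  64.6  57. ]
chip near edge [509.   12.1  82. ] [511.1  27.8  82. ]
```

Call:
apply_moves([
  [1,25,0,0,0],
  [1,20,0,0,0],
  [1,0,0,-6,0],
  [1,-0.2,0,-6,0],
  [1,-2.4,0,-6,0],
  [1,-2.3,0,-6,0],
  [1,-1.7,0,-6,0],
  [1,-1.2,0,-6,0],
  [1,-0.7,0,-6,0],
  [1,-0.2,0,-6,0],
])

```text
t: 6.15
eef_pos: [562.0, 29.3, 115.1]
tcp_rot: [-1.282, 1.57, 0.259]
ft_force: [0.7, 0.9, -0.9]
opening: 0.255
```

Call:
apply_moves([
  [1,0,0,-6,0],
  [1,0,0,-6,0],
  [1,0,0,-6,0],
  [1,0,0,-6,0],
  [1,0.5,0,-6,0],
  [1,1,0,-6,0],
  [1,1.3,0,-6,0],
  [1,1.9,0,-6,0],
  [1,2.4,0,-6,0],
  [1,3,0,-6,0],
])

```text
t: 7.15
eef_pos: [560.2, -30.6, 104.6]
tcp_rot: [-0.92, 1.571, 0.621]
ft_force: [0.3, -0.1, -1.7]
opening: 0.247
```

Call:
apply_moves([
  [1,2.9,0,-6,0],
  [1,0,0,-6,0],
  [1,0,0,-6,0],
  [1,0,0,0,0],
])

```text
t: 7.55
eef_pos: [559.7, -48.8, 102.0]
tcp_rot: [-1.527, 1.571, 0.013]
ft_force: [0.1, 0.4, -0.2]
opening: 0.25
```

```bash
python3 - <<'E'
from h import *
plan([529,267,120],97.7)
s=grab('scene');t=grab('top')
a=cv2.resize(np.ascontiguousarray(t['pixels'][140:220,190:300]),None,fx=4,fy=4,interpolation=cv2.INTER_CUBIC)
b=cv2.resize(np.ascontiguousarray(s['pixels'][180:280,180:300]),None,fx=2.8,fy=2.8,interpolation=cv2.INTER_CUBIC)
c=np.zeros((320,780,3),np.uint8);c[:,:440]=a;c[:280,444:780]=b;cv2.imwrite('pics/crop3.png',c[:,:,::-1])
E
```

```text
cur [559.7 -48.8 102. ] zhead 88.26 tilt [ 0.  0. -1.] turn -9.44 j6 -1.745 shift after turn [-18.02 -11.92 317.11] F [ 0.1  0.4 -0.2] op 0.25 t 7.55
```

View pics/crop3.png

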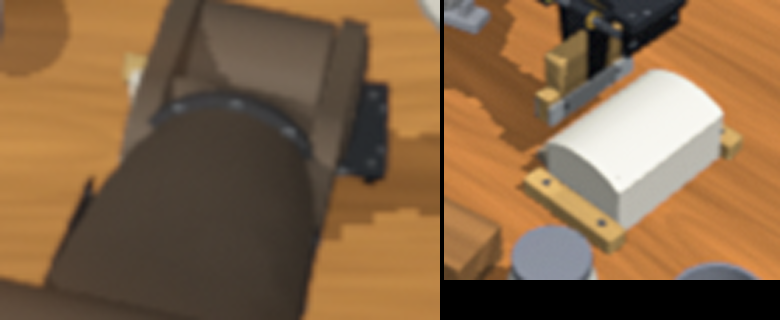

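The scene crop shows a bare crown: no chips are left on the visible top, and the scraper is just beyond the −y edge. Next I take the scraper back to where it stood.

Call:
apply_moves([
  [1,-25,0,0,0],
  [1,-25,0,0,-4.7],
  [1,0,0,0,-4.7],
  [1,0,-1.7,45.3,0],
  [1,0,-1.7,45.3,0],
  [1,0,-1.7,45.3,0],
  [1,0,-1.7,45.3,0],
  [1,0,-1.7,45.3,0],
  [1,0,-1.7,45.3,0],
  [1,0,-1.7,45.3,0],
])

```text
t: 8.65
eef_pos: [528.3, 269.9, 152.2]
tcp_rot: [-1.077, 1.57, 0.629]
ft_force: [1.5, -0.7, -1.3]
opening: 0.25
```

Call:
apply_moves([
  [1,36,0,0,0],
  [1,34,0,0,0],
  [1,22,0,0,0],
  [1,10,0,0,0],
  [1,3.5,0,0,0],
  [1,1.5,0,0,0],
  [1,0,0,0,0],
])

```text
t: 9.35
eef_pos: [529.4, 267.9, 45.9]
tcp_rot: [-1.299, 1.569, 0.406]
ft_force: [0.7, -0.5, -1.0]
opening: 0.252
```

Call:
apply_moves([
  [1,1.5,0,0,0],
  [1,1.2,0,0,0],
  [1,0,0,0,0],
  [0.5,0,0,0,0],
  [0.5,0,0,0,0],
  [0.5,0,0,0,0],
  [0.5,0,0,0,0],
  [0.4,0,0,0,0],
  [0.4,0,0,0,0],
])

```text
t: 10.25
eef_pos: [528.9, 267.7, 42.2]
tcp_rot: [0.685, 1.571, 2.39]
ft_force: [-0.1, -0.1, -0.0]
opening: 0.585
```

```bash
python3 - <<'E'
from h import *
plan([521,-302,260],100)
plan([521,-302,260],88.2)
E
```

```text
cur [528.9 267.7  42.2] zhead 97.7 tilt [-0.  0. -1.] turn -2.3 j6 -1.348 shift after turn [-217.84  106.72 -559.68] F [-0.1 -0.1 -0. ] op 0.585 t 10.25
cur [528.9 267.7  42.2] zhead 97.7 tilt [-0.  0. -1.] turn 9.5 j6 -1.348 shift after turn [-217.84   -9.99 -569.68] F [-0.1 -0.1 -0. ] op 0.585 t 10.25
```

Call:
apply_moves([
  [0.4,-44,0,0,0],
  [0,-44,0,0,0],
  [0,-44,0,0,8.5],
  [0,-44,0,0,8.5],
  [0,-42,0,0,8.5],
  [0,0,0,0,8.5],
  [0,0,0,0,8.5],
  [0,0,0,0,8.5],
  [0,0,0,0,8.5],
  [0,0,0,0,8.5],
])

```text
t: 11.25
eef_pos: [528.8, 267.7, 260.2]
tcp_rot: [2.42, 1.571, 2.932]
ft_force: [-0.4, 0.1, -0.0]
opening: 1.001
```

Call:
apply_moves([
  [0,0,0,0,8.5],
  [0,0,0,0,8.5],
  [0,0,0,0,2.7],
  [0,0,-46.7,-8.9,0],
  [0,0,-46.7,-8.9,0],
  [0,0,-46.7,-8.9,0],
  [0,0,-46.7,-8.9,0],
  [0,0,-46.7,-8.9,0],
  [0,0,-46.7,-8.9,0],
  [0,0,-46.7,-8.9,0],
])

```text
t: 12.25
eef_pos: [523.9, -66.9, 260.4]
tcp_rot: [-0.165, 1.571, 0.01]
ft_force: [1.2, 0.3, -0.0]
opening: 1.001
```

```bash
python3 - <<'E'
from h import *
plan([521,-302,260],10)
E
```

```text
cur [523.9 -66.9 260.4] zhead 10.01 tilt [ 0.  0. -1.] turn 0.01 j6 -0.427 shift after turn [   0.38 -231.02  -43.68] F [ 1.2  0.3 -0. ] op 1.001 t 12.25
```

```bash
python3 - <<'E'
from h import *
d=grab('wrist');pickle.dump(d,open('wm.pkl','wb'))
E
```

Call:
apply_moves([
  [0,0,-46.2,-8.7,0],
  [0,0,-46.2,-8.7,0],
  [0,0,-46.2,-8.7,0],
  [0,0,-46.2,-8.7,0],
  [0,0,-46.2,-8.7,0],
  [0,0,0,0,0],
  [0,0,0,0,0],
])

```text
t: 13.0
eef_pos: [521.2, -300.7, 259.7]
tcp_rot: [2.078, 1.57, 2.25]
ft_force: [-0.5, 0.3, 0.4]
opening: 0.997
```

```bash
python3 - <<'E'
from h import *
plan([521,-302,260],10)
d=grab('wrist');m=load('wm')
c=np.zeros((600,800,3),np.uint8)
a=cv2.resize(np.ascontiguousarray(d['pixels'][:280]),None,fx=1.5,fy=1.5,interpolation=cv2.INTER_CUBIC);c[:420,:768]=a
b=np.ascontiguousarray(m['pixels'][:260]);b=cv2.resize(b,(354,180),interpolation=cv2.INTER_AREA);c[420:,:354]=b
t=grab('top');b=cv2.resize(np.ascontiguousarray(t['pixels'][140:220,200:300]),(225,180));c[420:,360:585]=b
s=grab('scene');b=cv2.resize(np.ascontiguousarray(s['pixels'][190:280,190:295]),(210,180));c[420:,588:798]=b
cv2.imwrite('pics/w3.png',c[:,:,::-1])
print((proj(d,[521,-302,132])*1.5))
E
```

```text
cur [ 521.2 -300.7  259.7] zhead 9.89 tilt [-0.001  0.001 -1.   ] turn -0.11 j6 -0.806 shift after turn [-0.31 -1.27 -0.42] F [-0.5  0.3  0.4] op 0.997 t 13.0
[375.6  274.95]
```

View pics/w3.png

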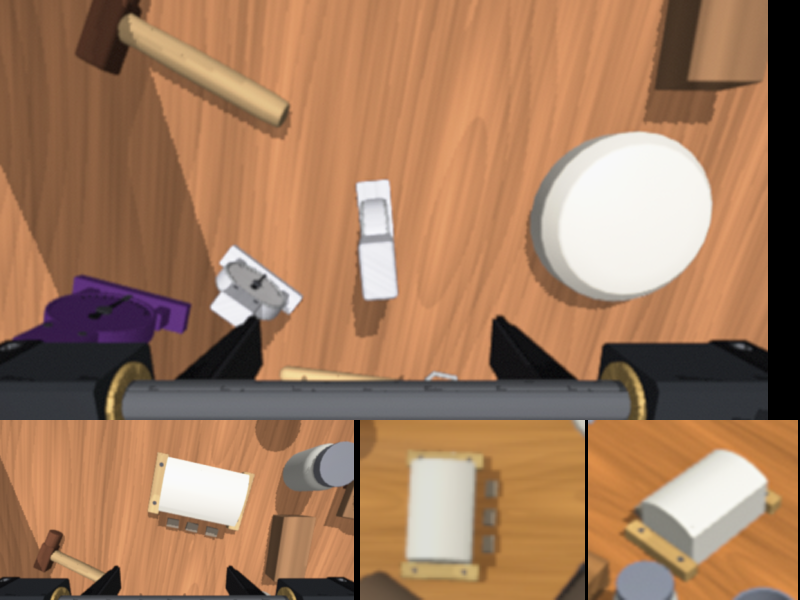

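Wrist view: lug top with corners about (360,243), (391,241), (396,297) and (364,300), and base end corners (358,183) and (389,181). The insets show a clean crown with all three chips on the bench along the mould's −y side.

```bash
python3 - <<'E'
from h import *
d=load('wrist');U=lambda u,v,z:unproj(d,u/1.5,v/1.5,z)
c=np.array([U(*p,132) for p in [(360,243),(391,241),(396,297),(364,300)]]);m=c.mean(0)
a=c[0]+c[1]-c[2]-c[3];print('lug',c.tolist(),m,'yaw',np.degrees(np.arctan2(-a[0],a[1])))
b=(U(358,183,12)+U(389,181,12))/2;v=b-m;print('base end',b,'dist',np.hypot(*v[:2]),'yaw',np.degrees(np.arctan2(-v[0],v[1])))
v=U(389,181,12)-U(358,183,12);print('yaw from end',np.degrees(np.arctan2(v[1],v[0])))
plan([m[0],m[1],105],8)
E
```

```text
lug [[507.1, -282.3, 132.0], [527.0, -277.5, 132.0], [537.4, -314.9, 132.0], [516.2, -320.8, 132.0]] [ 521.925 -298.875  132.   ] yaw 14.40863419135517
base end [ 509.5 -246.9   12. ] dist 53.43951019610866 yaw 13.444648024100676
yaw from end 13.543176642444724
cur [ 521.7 -298.9  260.3] zhead 10.07 tilt [-0.  0. -1.] turn 2.07 j6 -0.806 shift after turn [ 1.5531e+02 -9.0000e-02  1.9000e-01] F [0.3 0.1 0.2] op 0.999 t 13.15
```

Call:
apply_moves([
  [0,0,-0.9,0.3,-3.6],
  [0,40,0,0,0],
  [0,40,0,0,0],
  [0,35,0,0,0],
  [0,25,0,0,0],
  [0,10,0,0,0],
  [0,3.5,0,0,0],
  [0.4,0,0,0,0],
  [0.6,0,0,0,0],
  [1,0,0,0,0],
])

```text
t: 14.15
eef_pos: [522.5, -301.1, 107.9]
tcp_rot: [-0.827, 1.569, -0.59]
ft_force: [0.1, -0.1, -0.6]
opening: 0.803
```

Call:
apply_moves([
  [1,0,0,0,0],
  [1,0,0,0,0],
  [1,0,0,0,0],
  [1,0,0,0,0],
  [1,0,0,0,0],
  [1,0,0,0,0],
  [1,0,0,0,0],
  [1,0,0,0,0],
  [1,0,0,0,0],
  [1,0,0,0,0],
])

```text
t: 15.15
eef_pos: [522.1, -300.9, 106.7]
tcp_rot: [-0.06, 1.571, 0.178]
ft_force: [1.0, -0.6, -0.3]
opening: 0.25
```

```bash
python3 - <<'E'
from h import *
plan([561,16,230],-1.8)
s=grab('scene');save(s,'s4.png',(140,120,230,200),6)
E
```

```text
cur [ 522.1 -300.9  106.7] zhead 13.6 tilt [ 0.  0. -1.] turn 15.4 j6 -0.87 shift after turn [-123.31  318.01   28.95] F [ 1.  -0.6 -0.3] op 0.25 t 15.15
```

View pics/s4.png

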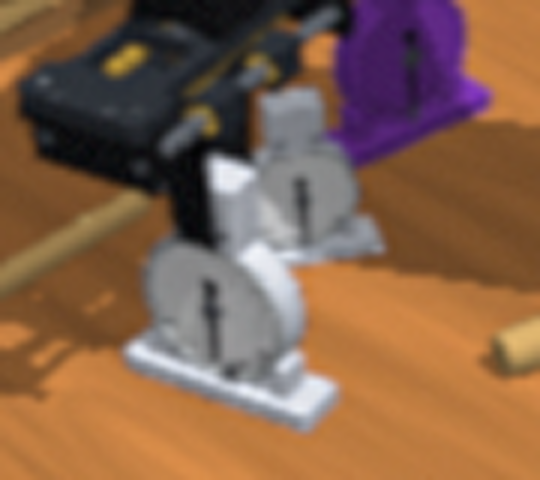

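The large gauge is now gripped by the lug. Its pointer hub is at (210,288), its tip at (212,358), and the tab is at about (232,372). I'll lift it towards the scene camera with the dial facing it, to measure the index angle.

Call:
apply_moves([
  [1,-8,0,0,0],
  [1,-25,0,0,0],
  [1,-42,0,0,0],
  [1,-48,0,0,0],
  [1,-48,0,0,-4.2],
  [1,-48,0,0,-4.2],
  [1,-48,0,0,-4.2],
  [1,-48,0,0,-4],
  [1,-38,0,0,0],
  [1,-20,0,0,0],
])

```text
t: 16.2
eef_pos: [521.6, -300.5, 483.8]
tcp_rot: [-1.124, 1.567, -0.597]
ft_force: [0.7, -1.0, -4.1]
opening: 0.25
```

Call:
apply_moves([
  [1,0,8,8.5,0],
  [1,0,19,21,0],
  [1,0,31,34,0],
  [1,0,35,37,0],
  [1,0,35,37,0],
  [1,0,35,37,0],
  [1,0,35,37,0],
  [1,0,35,37,0],
  [1,0,35,37,0],
  [1,0,35,37,0],
])

```text
t: 17.2
eef_pos: [646.1, 119.9, 478.0]
tcp_rot: [2.605, 1.568, 3.132]
ft_force: [-0.3, -0.8, -2.6]
opening: 0.251
```

Call:
apply_moves([
  [1,0,31,34,0],
  [1,0,24,26,0],
  [1,0,16,18,0],
  [1,0,8,9,0],
  [1,0,0,0,0],
  [1,0,0,0,0],
  [1,0,0,0,0],
  [1,0,0,0,0],
  [1,0,0,0,0],
  [1,0,0,0,0],
])

```text
t: 18.2
eef_pos: [681.9, 228.4, 480.0]
tcp_rot: [-0.07, 1.57, 0.456]
ft_force: [0.9, 1.1, -4.2]
opening: 0.252
```

Call:
apply_moves([
  [1,0,0,0,0],
  [1,0,0,0,0],
  [1,0,0,0,0],
  [1,0,0,0,0],
  [1,0,0,0,0],
  [1,0,0,0,0],
  [1,0,0,0,0],
  [1,0,0,0,0],
  [1,0,0,0,0],
  [1,0,0,0,0],
])

```text
t: 19.2
eef_pos: [682.0, 229.0, 479.7]
tcp_rot: [0.442, 1.571, 0.969]
ft_force: [-0.4, -0.7, -3.1]
opening: 0.256
```

```bash
cat >> h.py <<'E'
def dial(d,p,R,lean=0,k=8,half=60,under=106.7,grip=114.7,yoff=0,fn=None,zoff=0):
    """rectified view of the +x dial face; gauge x=tool z heading; pivot 54 above underside, face 10 out. image: right=gauge +y, k px/mm; centre=pivot"""
    gx=R[:,2]*np.array([1,1,0]);gx/=np.linalg.norm(gx);gy0=np.cross([0,0,1],gx);gz0=np.array([0,0,1.])
    gy=gy0*np.cos(lean)-gz0*np.sin(lean);gz=gz0*np.cos(lean)+gy0*np.sin(lean)
    g=p+np.array([0,0,8.]); o=g-gz*(grip-54)+gx*10+gy*yoff+gz*zoff
    src=np.array([proj(d,o+gy*a+gz*b) for a,b in [(-half,half),(half,half),(half,-half),(-half,-half)]],np.float32)
    n=2*half*k;H=cv2.getPerspectiveTransform(src,np.array([[0,0],[n,0],[n,n],[0,n]],np.float32))
    im=cv2.warpPerspective(np.ascontiguousarray(d['pixels']),H,(n,n),flags=cv2.INTER_CUBIC)
    if fn: cv2.imwrite('pics/'+fn,im[:,:,::-1])
    return im,src
E
python3 - <<'E'
from h import *
s,p,R=tool();plan([561,16,230],-1.8);pickle.dump((p,R),open('pose5.pkl','wb'))
d=grab('scene');pickle.dump(d,open('s5.pkl','wb'));im,src=dial(d,p,R,k=5,half=60,fn='dial5.png');print(src)
E
```

```text
cur [682.  229.  479.7] zhead 30.2 tilt [ 0.  0. -1.] turn 32.0 j6 -0.295 shift after turn [ 249.72 -216.67 -114.23] F [-0.4 -0.7 -3.1] op 0.256 t 19.2
[[269.  124.7]
 [348.5 133.7]
 [336.4 195.4]
 [265.2 185.8]]
```

View pics/dial5.png

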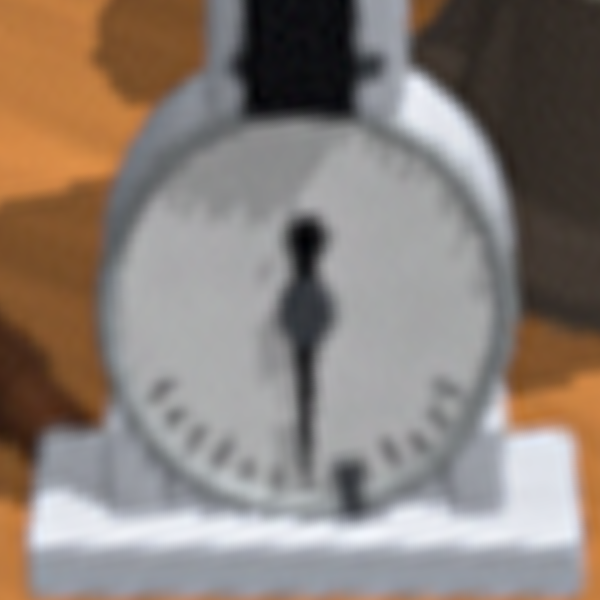

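The rectified dial (5 px/mm) shows the pivot at (306,309), the pointer tip at (305,480), hanging at zero, and the tab from (347,465) to (353,510). That makes the index about 0.25 rad towards gauge +y. I'm refining it by code while moving on.

```bash
cat >> h.py <<'E'
def radial(im,c,k,r0,r1,lo=-.5,hi=.6,n=111):
    """darkness profile by angle (from straight down, + to right)"""
    g=cv2.cvtColor(im,cv2.COLOR_RGB2GRAY).astype(np.float32)
    A=np.linspace(lo,hi,n);r=np.linspace(r0,r1,25)*k
    X=(c[0]+np.sin(A)[:,None]*r).astype(np.float32);Y=(c[1]+np.cos(A)[:,None]*r).astype(np.float32)
    return A,cv2.remap(g,X,Y,cv2.INTER_LINEAR).mean(1)
E
python3 - <<'E'
from h import *
p,R=pickle.load(open('pose5.pkl','rb'));d=load('s5');im,_=dial(d,p,R,k=5)
for nm,r in [('pointer',(12,28)),('tab',(32,38))]:
    A,v=radial(im,(305.5,309),5,*r);w=np.clip(np.median(v)-25-v,0,None) 
    print(nm,[(round(a,2),int(x)) for a,x in zip(A,v)][30:90:2])
E
```

```text
pointer [(np.float64(-0.2), 148), (np.float64(-0.18), 143), (np.float64(-0.16), 137), (np.float64(-0.14), 129), (np.float64(-0.12), 119), (np.float64(-0.1), 107), (np.float64(-0.08), 94), (np.float64(-0.06), 80), (np.float64(-0.04), 67), (np.float64(-0.02), 60), (np.float64(0.0), 59), (np.float64(0.02), 66), (np.float64(0.04), 78), (np.float64(0.06), 93), (np.float64(0.08), 108), (np.float64(0.1), 122), (np.float64(0.12), 135), (np.float64(0.14), 147), (np.float64(0.16), 154), (np.float64(0.18), 158), (np.float64(0.2), 161), (np.float64(0.22), 164), (np.float64(0.24), 166), (np.float64(0.26), 168), (np.float64(0.28), 169), (np.float64(0.3), 170), (np.float64(0.32), 170), (np.float64(0.34), 170), (np.float64(0.36), 170), (np.float64(0.38), 170)]
tab [(np.float64(-0.2), 153), (np.float64(-0.18), 143), (np.float64(-0.16), 139), (np.float64(-0.14), 142), (np.float64(-0.12), 149), (np.float64(-0.1), 155), (np.float64(-0.08), 157), (np.float64(-0.06), 154), (np.float64(-0.04), 148), (np.float64(-0.02), 142), (np.float64(0.0), 138), (np.float64(0.02), 138), (np.float64(0.04), 143), (np.float64(0.06), 152), (np.float64(0.08), 155), (np.float64(0.1), 152), (np.float64(0.12), 144), (np.float64(0.14), 132), (np.float64(0.16), 118), (np.float64(0.18), 97), (np.float64(0.2), 81), (np.float64(0.22), 67), (np.float64(0.24), 62), (np.float64(0.26), 65), (np.float64(0.28), 74), (np.float64(0.3), 87), (np.float64(0.32), 103), (np.float64(0.34), 118), (np.float64(0.36), 134), (np.float64(0.38), 148)]
```

Call:
apply_moves([
  [1,0,0,0,4],
  [1,0,0,0,8],
  [1,0,0,0,8],
  [1,0,0,0,8],
  [1,0,0,0,4],
  [1,0,-20,-10,0],
  [1,0,-37,-19,0],
  [1,0,-47,-25,0],
  [1,0,-47,-25,0],
  [1,0,-36,-20,0],
])

```text
t: 20.25
eef_pos: [578.8, 49.0, 480.1]
tcp_rot: [-0.404, 1.57, -0.436]
ft_force: [0.8, -0.6, -3.2]
opening: 0.248
```

Call:
apply_moves([
  [1,10,-20,-10,0],
  [1,30,-9.7,-6,0],
  [1,45,0,0,0],
  [1,45,0,0,0],
  [1,45,0,0,0],
  [1,45,0,0,0],
  [1,30,0,0,0],
  [1,15,0,0,0],
  [1,5,0,0,0],
  [1,0,0,0,0],
])

```text
t: 21.25
eef_pos: [563.6, 21.6, 209.8]
tcp_rot: [2.631, 1.571, 2.599]
ft_force: [-0.3, 0.8, -3.4]
opening: 0.25
```

```bash
python3 - <<'E'
from h import *
plan([561,15.2,179],-1.8)
E
```

```text
cur [563.6  21.6 209.8] zhead -1.8 tilt [-0.  0. -1.] turn 0.0 j6 -0.048 shift after turn [30.76 -6.46 -2.37] F [-0.3  0.8 -3.4] op 0.25 t 21.25
```

Index is about 0.25 rad. Now I lower the gauge level onto the crown.

Call:
apply_moves([
  [1,0,-6.5,-2.4,0],
  [1,12,0,0,0],
  [1,10,0,0,0],
  [1,6,0,0,0],
  [1,2,0,0,0],
  [1,1,0,0,0],
  [1,1,0,0,0],
  [1,1,0,0,0],
  [1,0.5,0,0,0],
  [1,0,0,0,0],
])

```text
t: 22.25
eef_pos: [560.9, 15.2, 176.6]
tcp_rot: [0.153, 1.57, 0.121]
ft_force: [-0.6, -0.4, 0.1]
opening: 0.253
```

```bash
python3 - <<'E'
from h import *
plan([561,15.2,176.7],-1.8)
E
```

```text
cur [560.9  15.2 176.6] zhead -1.8 tilt [ 0.001  0.    -1.   ] turn 0.0 j6 -0.059 shift after turn [-0.13 -0.02  0.06] F [-0.6 -0.4  0.1] op 0.253 t 22.25
```

Call:
apply_moves([
  [1,0.5,0,0,0],
  [1,0,0,0,0],
  [1,0,0,0,0],
  [1,0,0,0,0],
  [1,0,0,0,0],
])

```text
t: 22.75
eef_pos: [561.0, 15.2, 176.6]
tcp_rot: [0.045, 1.57, 0.013]
ft_force: [-2.0, -0.8, 6.3]
opening: 0.251
```

```bash
python3 - <<'E'
from h import *
s,p,R=tool();plan([561,15.2,176.7],-1.8);print(s['moment'])
d=grab('scene');pickle.dump(d,open('s6.pkl','wb'));pickle.dump((p,R),open('pose6.pkl','wb'))
im,_=dial(d,p,R,k=5,yoff=1)
for nm,r in [('pointer',(12,28)),('tab',(32,38))]:
    A,v=radial(im,(300,305),5,*r);print(nm,[(round(float(a),2),int(x)) for a,x in zip(A,v)][30:90:3])
E
```

```text
cur [561.   15.2 176.6] zhead -1.8 tilt [ 0.001  0.    -1.   ] turn 0.0 j6 -0.059 shift after turn [-0.12 -0.    0.01] F [-2.  -0.8  6.3] op 0.251 t 22.75
[-0.00573418  0.6822188  -0.00771051]
pointer [(-0.2, 103), (-0.17, 96), (-0.14, 88), (-0.11, 80), (-0.08, 74), (-0.05, 69), (-0.02, 67), (0.01, 68), (0.04, 72), (0.07, 78), (0.1, 84), (0.13, 92), (0.16, 99), (0.19, 105), (0.22, 111), (0.25, 115), (0.28, 120), (0.31, 123), (0.34, 125), (0.37, 127)]
tab [(-0.2, 121), (-0.17, 116), (-0.14, 112), (-0.11, 108), (-0.08, 104), (-0.05, 101), (-0.02, 100), (0.01, 99), (0.04, 98), (0.07, 96), (0.1, 92), (0.13, 84), (0.16, 77), (0.19, 71), (0.22, 68), (0.25, 69), (0.28, 74), (0.31, 80), (0.34, 88), (0.37, 96)]
```

The gauge rests level on the crown with about 6 N pressed in. The pointer–tab difference is about 0.245. Now I rock it halfway towards +y (tool +y).

Call:
apply_moves([
  [1,0,1,0,0],
  [1,0,1.5,0,0],
  [1,0,1.5,0,0],
  [1,0,1.5,0,0],
  [1,0,1.5,0,0],
  [1,0.1,1.5,0,0],
  [1,0.1,1.5,0,0],
  [1,0.1,1.5,0,0],
  [1,0,0,0,0],
  [1,0,0,0,0],
])

```text
t: 23.8
eef_pos: [561.4, 26.2, 176.2]
tcp_rot: [-0.729, 1.569, -0.76]
ft_force: [-2.2, -2.8, 6.1]
opening: 0.253
```

```bash
cat >> h.py <<'E'
def lean_fit(d,p,R,lean0=0):
    """rectified with expected lean; report darkness minima of pointer and tab (angles in gauge frame)"""
    im,_=dial(d,p,R,k=5,yoff=1,lean=lean0); out=[]
    for nm,r,lo,hi in [('pointer',(12,28),-.35,.55),('tab',(33,38),.05,.5)]:
        A,v=radial(im,(300,305),5,*r,lo=lo,hi=hi);i=v.argmin();w=np.clip(v.min()+15-v,0,None);out.append((nm,round(float((A*w).sum()/w.sum()),3),int(v.min())))
    return im,out
E
python3 - <<'E'
from h import *
s,p,R=tool();plan([561,15.2,176.7],-1.8);print(s['moment'])
d=grab('scene');pickle.dump(d,open('s7.pkl','wb'))
for l in (0,.05,.1): print(l,lean_fit(d,p,R,l)[1])
p6,R6=pickle.load(open('pose6.pkl','rb'));print(lean_fit(load('s6'),p6,R6)[1])
E
```

```text
cur [561.4  26.2 176.2] zhead -1.78 tilt [ 0.001 -0.001 -1.   ] turn 0.02 j6 -0.039 shift after turn [ -0.46 -11.    -0.04] F [-2.2 -2.8  6.1] op 0.253 t 23.8
[-1.02035549  0.63396523 -0.0462794 ]
0 [('pointer', -0.305, 76), ('tab', 0.065, 66)]
0.05 [('pointer', -0.145, 71), ('tab', 0.134, 59)]
0.1 [('pointer', 0.045, 69), ('tab', 0.264, 63)]
[('pointer', -0.014, 67), ('tab', 0.225, 64)]
```

Call:
apply_moves([
  [1,0,1,0,0],
  [1,0.1,2,0,0],
  [1,0.1,2,0,0],
  [1,0.1,2,0,0],
  [1,0.1,2,0,0],
  [1,0.1,2,0,0],
  [1,0.1,2,0,0],
  [1,0.1,2,0,0],
  [1,0.1,1.5,0,0],
  [1,0.1,1,0,0],
])

```text
t: 24.85
eef_pos: [561.7, 44.4, 174.4]
tcp_rot: [2.669, 1.571, 2.638]
ft_force: [-0.2, -3.6, 2.9]
opening: 0.254
```

Call:
apply_moves([
  [1,0,0,0,0],
  [1,0,0,0,0],
  [1,0,0,0,0],
  [1,0,0,0,0],
  [1,0,0,0,0],
  [1,0,0,0,0],
  [1,0,0,0,0],
  [1,0,0,0,0],
  [1,0,0,0,0],
  [1,0,0,0,0],
])

```text
t: 25.85
eef_pos: [561.7, 44.2, 174.5]
tcp_rot: [2.355, 1.571, 2.323]
ft_force: [-1.0, -1.0, 0.5]
opening: 0.253
```

Call:
apply_moves([
  [1,0,0,0,0],
  [1,0,0,0,0],
  [1,0,0,0,0],
  [1,0,0,0,0],
  [1,0,0,0,0],
  [1,0,0,0,0],
  [1,0,0,0,0],
  [1,0,0,0,0],
  [1,0,0,0,0],
  [1,0,0,0,0],
])

```text
t: 26.85
eef_pos: [561.7, 44.2, 174.5]
tcp_rot: [2.797, 1.571, 2.765]
ft_force: [-0.9, 0.4, 0.0]
opening: 0.249
```

```bash
python3 - <<'E'
from h import *
s,p,R=tool();plan([561,15.2,176.7],-1.8);print(s['moment']);pickle.dump((p,R),open('pose8.pkl','wb'))
d=grab('scene');pickle.dump(d,open('s8.pkl','wb'))
for l in (.2,.23,.26,.29): print(l,lean_fit(d,p,R,l)[1])
im,_=dial(d,p,R,k=5,yoff=1,lean=.25)
u,v=proj(d,p-[0,0,50]).astype(int);a=np.ascontiguousarray(d['pixels'][v-42:v+38,u-35:u+35]);a=cv2.resize(a,None,fx=7,fy=7,interpolation=cv2.INTER_CUBIC)[:, :]
c=np.zeros((560,790,3),np.uint8);c[:,:490]=a;c[:300,490:790]=im[300-150:300+150,150:450];
i2,_=dial(d,p,R,k=5,yoff=1,lean=0);c[300:560,490:790]=i2[230:490,150:450]
cv2.imwrite('pics/s8.png',c[:,:,::-1]);print(u,v)
E
```

```text
cur [561.7  44.2 174.5] zhead -1.8 tilt [-0.  0. -1.] turn 0.0 j6 -0.007 shift after turn [ -2.25 -29.     0.26] F [-0.9  0.4  0. ] op 0.249 t 26.85
[-0.11139437  0.33176455 -0.03873569]
0.2 [('pointer', 0.342, 65), ('tab', 0.399, 71)]
0.23 [('pointer', 0.462, 67), ('tab', 0.401, 76)]
0.26 [('pointer', 0.522, 71), ('tab', 0.414, 81)]
0.29 [('pointer', 0.533, 93), ('tab', 0.455, 78)]
257 209
```

View pics/s8.png

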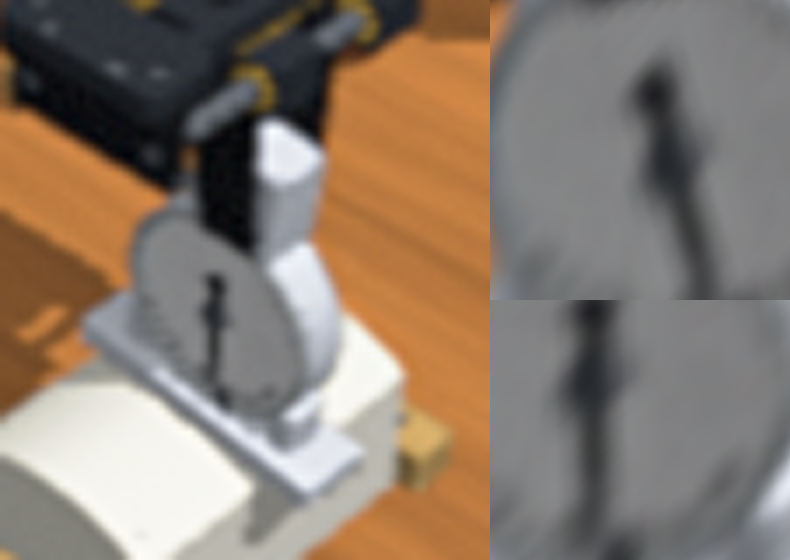

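The crop shows the gauge leaning on the mould, pointer hub at (214,322), pointer tip about (218,387) and tab at about (223,403). In the lower rectified inset the pivot is at (592,384), the pointer is vertical, and the tab is at about (625,548), so the lean is still short. I'm measuring it with the true pivot found.

```bash
cat >> h.py <<'E'
def pivot_angles(d,p,R,guess=None,k=5,half=75):
    """find pivot by matching the disc-shaped dial? use dark hub/pointer: scan pivots, pick best dark line; report pointer & tab angles"""
    im,_=dial(d,p,R,k=k,half=half,yoff=1,lean=0)
    g=cv2.GaussianBlur(cv2.cvtColor(im,cv2.COLOR_RGB2GRAY),(0,0),3)
    return im,g
E
python3 - <<'E'
from h import *
for nm,ps in [('s5','pose5'),('s6','pose6'),('s8','pose8')]:
    d=load(nm);p,R=pickle.load(open(ps+'.pkl','rb'));im,g=pivot_angles(d,p,R)
    c0=375 # centre
    # dark pixels within 30mm of the expected pivot
    x0=375+(-50 if nm=='s8' else 0)
    # per row, the dark run's centroid
    rows=[]
    for dy in range(-75,215,10):
        y=375+dy; xs=np.arange(x0-90,x0+110); v=g[y,xs].astype(float); w=np.clip(np.percentile(v,60)-25-v,0,None)
        # keep connected to min
        i=v.argmin(); rows.append((dy,int(xs[i]-375),int(v[i]),round(float((xs*w).sum()/w.sum()-375),0) if w.sum()>0 else None))
    print(nm,rows)
E
```

```text
s5 [(-75, 0, 39, 0.0), (-65, 0, 8, 1.0), (-55, 0, 6, 0.0), (-45, 0, 16, -0.0), (-35, -1, 24, -1.0), (-25, 0, 35, -0.0), (-15, -4, 51, -0.0), (-5, -7, 53, 0.0), (5, -12, 53, 1.0), (15, 9, 53, 0.0), (25, 0, 54, -1.0), (35, -1, 52, -2.0), (45, 0, 44, -1.0), (55, -1, 37, -2.0), (65, -1, 43, -2.0), (75, 0, 51, -1.0), (85, 0, 54, 0.0), (95, 0, 57, 0.0), (105, 0, 68, 0.0), (115, 0, 72, 0.0), (125, -1, 72, -1.0), (135, 0, 74, -0.0), (145, -1, 84, 6.0), (155, -1, 96, 2.0), (165, 43, 89, 36.0), (175, 42, 59, 43.0), (185, 44, 59, 46.0), (195, 45, 63, 46.0), (205, 47, 65, 50.0)]
s6 [(-75, 6, 67, 7.0), (-65, 1, 41, 3.0), (-55, 0, 29, 1.0), (-45, -1, 35, -1.0), (-35, -1, 46, -0.0), (-25, -2, 53, 1.0), (-15, -3, 55, 2.0), (-5, -5, 53, 2.0), (5, -6, 49, 0.0), (15, -5, 44, -2.0), (25, -4, 41, -5.0), (35, -2, 45, -6.0), (45, -3, 53, -5.0), (55, -2, 58, -2.0), (65, -2, 60, -1.0), (75, -3, 61, -1.0), (85, -3, 61, -0.0), (95, -2, 63, -0.0), (105, -1, 66, -0.0), (115, -3, 72, -1.0), (125, -2, 77, -1.0), (135, -1, 81, -1.0), (145, -2, 82, -1.0), (155, -2, 81, -2.0), (165, 44, 83, 44.0), (175, 40, 66, 42.0), (185, 40, 56, 42.0), (195, 41, 58, 43.0), (205, 45, 71, 42.0)]
s8 [(-75, -46, 56, -44.0), (-65, -49, 38, -47.0), (-55, -50, 34, -48.0), (-45, -48, 42, -48.0), (-35, -49, 50, -47.0), (-25, -49, 51, -46.0), (-15, -51, 47, -47.0), (-5, -52, 43, -48.0), (5, -54, 41, -49.0), (15, -55, 41, -51.0), (25, -55, 45, -52.0), (35, -50, 49, -53.0), (45, -50, 55, -52.0), (55, -49, 58, -49.0), (65, -48, 59, -48.0), (75, -49, 60, -47.0), (85, -49, 61, -47.0), (95, -47, 61, -47.0), (105, -48, 65, -47.0), (115, -49, 70, -47.0), (125, -48, 71, -47.0), (135, -50, 70, -49.0), (145, -53, 70, -51.0), (155, -56, 72, -53.0), (165, -55, 75, -54.0), (175, -25, 68, -22.0), (185, -26, 58, -22.0), (195, -24, 56, -23.0), (205, -25, 74, -23.0)]
```

Call:
apply_moves([
  [1,0.4,1,0,0],
  [1,0.2,1,0,0],
  [1,0.2,1,0,0],
  [1,0.2,1.5,0,0],
  [1,0.25,1.5,0,0],
  [1,0.25,1.5,0,0],
  [1,0.3,1.5,0,0],
  [1,0.3,1,0,0],
  [1,0,0,0,0],
  [1,0,0,0,0],
])

```text
t: 27.9
eef_pos: [562.4, 54.4, 172.7]
tcp_rot: [0.278, 1.57, 0.247]
ft_force: [-0.3, -1.9, 5.7]
opening: 0.251
```

Call:
apply_moves([
  [1,0,0,0,0],
  [1,0,0,0,0],
  [1,0,0,0,0],
  [1,0,0,0,0],
  [1,0,0,0,0],
  [1,0,0,0,0],
  [1,0,0,0,0],
  [1,0,0,0,0],
  [1,0,0,0,0],
  [1,0,0,0,0],
])

```text
t: 28.9
eef_pos: [562.4, 54.4, 172.7]
tcp_rot: [0.29, 1.57, 0.259]
ft_force: [0.3, -3.6, 6.0]
opening: 0.252
```

Call:
apply_moves([
  [1,0,0,0,0],
  [1,0,0,0,0],
  [1,0,0,0,0],
  [1,0,0,0,0],
  [1,0,0,0,0],
  [1,0,0,0,0],
  [1,0,0,0,0],
  [1,0,0,0,0],
  [1,0,0,0,0],
  [1,0,0,0,0],
])

```text
t: 29.9
eef_pos: [562.4, 54.4, 172.7]
tcp_rot: [0.308, 1.57, 0.277]
ft_force: [-0.0, -1.1, 4.8]
opening: 0.25
```

```bash
cat > meas.py <<'E'
from h import *
import sys
nm=sys.argv[1];s,p,R=tool();d=grab('scene');pickle.dump(d,open(nm+'.pkl','wb'));pickle.dump((p,R),open('p'+nm+'.pkl','wb'))
plan([561,15.9,176.7],-1.8);print('M',np.round(s['moment'],2))
im,g=pivot_angles(d,p,R);x0=375+int(sys.argv[2])
for dy in list(range(-65,170,20))+list(range(155,216,6)):
    xs=np.arange(x0-60,x0+90);v=g[375+dy,xs].astype(float);w=np.clip(np.percentile(v,60)-25-v,0,None)
    print((dy,int(xs[v.argmin()]-375),int(v.min()),round(float((xs*w).sum()/max(w.sum(),1e-6)-375))),end=' ')
E
python3 meas.py s9 -60
```

```text
cur [562.4  54.4 172.7] zhead -1.79 tilt [ 0.001  0.    -1.   ] turn 0.01 j6 0.01 shift after turn [ -4.03 -38.55  -0.18] F [-0.5 -2.3  5.6] op 0.251 t 29.95
M [-0.93  0.06  0.07]
(-65, -68, 33, -66) (-45, -69, 41, -68) (-25, -71, 48, -68) (-5, -74, 45, -68) (15, -72, 45, -69) (35, -68, 49, -69) (55, -69, 58, -68) (75, -68, 63, -67) (95, -68, 68, -68) (115, -70, 68, -69) (135, -75, 65, -73) (155, -76, 70, -75) (155, -76, 70, -75) (161, -78, 76, -76) (167, -60, 75, -57) (173, -56, 67, -54) (179, -54, 60, -53) (185, -55, 55, -54) (191, -56, 54, -54) (197, -56, 57, -54) (203, -55, 63, -54) (209, -56, 74, -55) (215, -58, 93, -56)
```

Call:
apply_moves([
  [1,0.2,1,0,0],
  [1,0.2,1,0,0],
  [1,0.3,1.25,0,0],
  [1,0.3,1.25,0,0],
  [1,0.3,1.25,0,0],
  [1,0.3,1.25,0,0],
  [1,0.3,1,0,0],
  [1,0.3,1,0,0],
  [1,0,0,0,0],
  [1,0,0,0,0],
])

```text
t: 30.95
eef_pos: [562.7, 63.5, 170.6]
tcp_rot: [0.346, 1.57, 0.314]
ft_force: [-0.1, -2.6, 7.4]
opening: 0.249
```

Call:
apply_moves([
  [1,0,0,0,0],
  [1,0,0,0,0],
  [1,0,0,0,0],
  [1,0,0,0,0],
  [1,0,0,0,0],
  [1,0,0,0,0],
  [1,0,0,0,0],
  [1,0,0,0,0],
  [1,0,0,0,0],
  [1,0,0,0,0],
])

```text
t: 31.95
eef_pos: [562.7, 63.5, 170.6]
tcp_rot: [0.36, 1.57, 0.329]
ft_force: [0.3, -1.7, 6.8]
opening: 0.251
```

Call:
apply_moves([
  [1,0,0,0,0],
  [1,0,0,0,0],
  [1,0,0,0,0],
  [1,0,0,0,0],
  [1,0,0,0,0],
  [1,0,0,0,0],
  [1,0,0,0,0],
  [1,0,0,0,0],
  [1,0,0,0,0],
  [1,0,0,0,0],
])

```text
t: 32.95
eef_pos: [562.7, 63.5, 170.6]
tcp_rot: [0.356, 1.57, 0.325]
ft_force: [0.2, -1.5, 6.4]
opening: 0.25
```

```bash
python3 meas.py s10 -80
```

```text
cur [562.7  63.5 170.5] zhead -1.8 tilt [ 0.001  0.    -1.   ] turn 0.0 j6 0.027 shift after turn [ -6.17 -47.6   -0.19] F [ 0.4 -2.3  6.7] op 0.255 t 33.0
M [-0.84  0.05 -0.01]
(-65, -97, 26, -95) (-45, -98, 45, -98) (-25, -100, 49, -95) (-5, -103, 42, -96) (15, -98, 40, -99) (35, -98, 51, -99) (55, -95, 57, -96) (75, -95, 69, -93) (95, -95, 78, -93) (115, -96, 77, -95) (135, -96, 83, -97) (155, -96, 76, -94) (155, -96, 76, -94) (161, -95, 69, -93) (167, -95, 62, -92) (173, -95, 57, -93) (179, -97, 55, -94) (185, -98, 56, -95) (191, -98, 59, -96) (197, -98, 66, -96) (203, -97, 79, -95) (209, -97, 95, -94) (215, -98, 114, -95)
```

Pointer and tab now coincide in the measurement (both at about −96 px). The grip's radial angle about the mould axis, 0.247, agrees with the index. I'll wait, re-measure for drift, and take a last look.

Call:
apply_moves([
  [1,0,0,0,0],
  [1,0,0,0,0],
  [1,0,0,0,0],
  [1,0,0,0,0],
  [1,0,0,0,0],
  [1,0,0,0,0],
  [1,0,0,0,0],
  [1,0,0,0,0],
  [1,0,0,0,0],
  [1,0,0,0,0],
])

```text
t: 34.0
eef_pos: [562.7, 63.5, 170.6]
tcp_rot: [0.375, 1.57, 0.343]
ft_force: [-0.1, -2.8, 6.8]
opening: 0.25
```

Call:
apply_moves([
  [1,0,0,0,0],
  [1,0,0,0,0],
  [1,0,0,0,0],
  [1,0,0,0,0],
  [1,0,0,0,0],
  [1,0,0,0,0],
  [1,0,0,0,0],
  [1,0,0,0,0],
  [1,0,0,0,0],
  [1,0,0,0,0],
])

```text
t: 35.0
eef_pos: [562.7, 63.5, 170.6]
tcp_rot: [0.338, 1.57, 0.306]
ft_force: [-0.8, -2.3, 5.7]
opening: 0.254
```

```bash
python3 meas.py s11 -80; python3 - <<'E'
from h import *
d=load('s11');p,R=pickle.load(open('ps11.pkl','rb'))
im,_=dial(d,p,R,k=4,half=75,yoff=1,lean=0)
u,v=proj(d,p-[0,0,60]).astype(int);a=cv2.resize(np.ascontiguousarray(d['pixels'][v-55:v+55,u-50:u+50]),(500,550),interpolation=cv2.INTER_CUBIC)
c=np.zeros((600,800,3),np.uint8);c[:550,:500]=a;c[:400,500:]=im[200:600,60:360]
t=grab('top');b=cv2.resize(np.ascontiguousarray(t['pixels'][110:210,130:380]),(300,120));c[400:520,500:]=b
cv2.imwrite('pics/final.png',c[:,:,::-1])
E
```

```text
cur [562.7  63.5 170.5] zhead -1.8 tilt [ 0.001  0.    -1.   ] turn 0.0 j6 0.026 shift after turn [ -6.17 -47.61  -0.19] F [ 0.3 -1.8  5.7] op 0.253 t 35.05
M [-0.91  0.08  0.05]
(-65, -97, 28, -96) (-45, -98, 46, -97) (-25, -99, 47, -95) (-5, -100, 40, -96) (15, -99, 41, -99) (35, -98, 49, -99) (55, -96, 59, -96) (75, -95, 69, -94) (95, -95, 79, -93) (115, -96, 77, -95) (135, -95, 83, -96) (155, -94, 76, -92) (155, -94, 76, -92) (161, -94, 69, -92) (167, -95, 62, -93) (173, -96, 57, -93) (179, -97, 55, -94) (185, -97, 56, -95) (191, -98, 60, -96) (197, -98, 67, -96) (203, -99, 80, -95) (209, -97, 95, -94) (215, -97, 113, -95)
```

View pics/final.png

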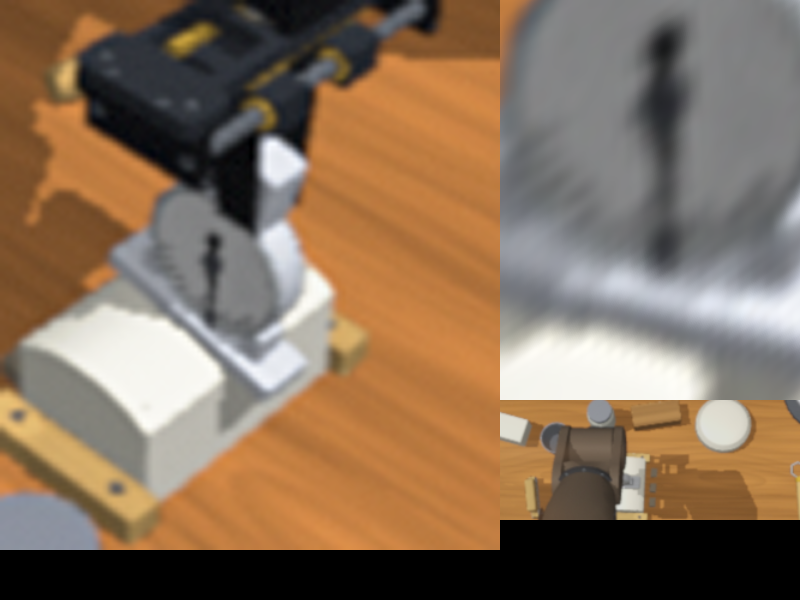

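The last picture shows the pointer line running straight into the tab (rectified inset, from (665,100) to the tab at (665,245)), and the base lying on the plaster. Nothing moved over 2 s. Handing in.

```bash
python3 -c "
from cell import env;print(env.job_done())"
```

```text
the job is handed in; nothing more can be done
None
```

The job is done and handed in at about 35 s. I wiped the three chips off the crown; they lie on the bench along the mould's −y side. The scraper is back on the bench where it stood. The large white gauge stood level and square on the ridge, and I then rocked it over towards its +y.

**Last checks:**
- **Pointer and tab:** they coincide to within about 0.01–0.02 rad in the image, and this did not change over 2 s.
- **Index and lean:** the index measured about 0.245 rad. The grip's angle about the mould axis was 0.247, which agrees.
- **Contact and grip:** the gauge presses on the plaster with about 9–10 N and is still gripped (opening 0.25).

**A check that disagreed:** the sideways shift of the dial pivot alone would suggest a lean of about 0.3 rad. I put this down to the lug slipping about 4 mm sideways between the pads while the base slid as well as rolled. I trusted the direct pointer-to-tab view instead.

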